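# Find the rocking tub lid and press it home

### The job

One of the four green tub lids on the tray is not home. Press down on the edges of the lids, near the middle of a side, to find the one that rocks; then press that lid down until it is fully home, and take the hand away. Only press: do not lift any lid, and leave everything else where it stands.

Things in the scene. Friction and masses are not known exactly. Their poses are not given: they have to be found in the camera images.
- tray: Low black tray, 135 x 556 mm, fixed, with a row of four clear fruit tubs (112 mm square, white rims) centred at tray x = 0, y = +208, +90, -90, -208 mm. Origin: centre of its underside, on the bench; x away from the robot, y along the row to the robot's left; turned up to 0.2 rad. Tubs differ up to 4 mm in height, so a lid's height does not tell if it is home.
- lid1: Lime-green square lid of the first (tray y = +208 mm) tub. 100 x 100 x 13 mm, about 80 g, loose. Origin: centre of its underside, z up; the flat top is 13 mm above it (91 to 100 mm above the bench), sides along the tray's axes; a dark 28 mm disc marks the middle. It has 2.5 mm of play in the tub's rim; the rim is 4 mm below the top of a lid that is home.
- lid2: Lime-green square lid of the second (tray y = +90 mm) tub. Like lid1. A lid that is home lies on a ledge all round and does not give. The one lid that is not home (another one each run) is perched level on a stiff catch, 18 mm wide, under its middle: pressed near an edge with about 1 N it tips, that edge going down 4 to 5 mm (0.1 rad), and tips back when let go.
- lid3: Lime-green square lid of the third (tray y = -90 mm) tub. Like lid1. The lid that is not home, pressed in its middle (within 6 mm) with clearly more than 12 N (18 to 22 N is plenty), goes down 4 to 5 mm together with the catch and stays there.
- lid4: Lime-green square lid of the fourth (tray y = -208 mm) tub. Like lid1.
- catch (a joint): The sliding catch under whichever lid is not home, in m, growing downwards: 0 to 0.0006 at the start (up), about 0.005 when that lid is home. It moves stiffly (12 N) and stays where it is left.
- jar: Small jar with yellow cap, 42 mm across, 75 mm tall, standing in the gap in the middle of the tray. Origin: centre of its underside. Leave it.
- label_roll: White paper label roll, 42 mm across, 45 mm tall, standing in the gap in the middle of the tray. Origin: centre of its underside. Leave it.
- terminal: Black hand terminal, 145 x 70 x 20 mm, lying on the bench right of the tray. Origin: centre of its underside. Leave it.
- mug: Blue mug, 80 mm across, 90 mm tall, beyond the tray. Origin: centre of its underside. Leave it.
- spray: White bottle, 60 mm across, 150 mm tall, beyond the tray. Origin: centre of its underside. Leave it.
- marker: Red marker pen, 16 mm thick, about 120 mm long, lying on the bench beyond the tray. Origin: underside at mid-length. Leave it.
Things that resemble listed ones, but are neither listed nor needed, are in the scene too. What is shaped like the lid4 but pink or red is not meant. What is shaped like the lid1 but grey is not meant.

How it is judged:
By the outcome, as a careful person would: the job done as asked, in the order asked, and still so for the second after the job is handed in, with the robot touching nothing.
It also fails if it takes over 51 s, if anything falls off the work surface, if the arm or the gripper's body presses on something with over 40 N, if the wrist force passes 120 N, or if a joint passes its speed limit or range.

### The arm

A 7-joint arm with a two-finger parallel gripper is mounted at the origin on the work surface. World frame = base frame: x ahead of the robot, y to its left, z up, the work surface at z = 0. Lengths are in m, angles in rad, forces in N, time in s.
With the tool pointing down it reaches from about 0.425 to 0.95 m from the base axis. Payload 16.7 kg.
Tool frame: the origin (TCP) lies on the centre line of the jaws, within the pads' length; the fingertips stand 8 mm ahead of it and the grasp point (between the pads) lies 11 mm behind it; z points along the fingers, y is the direction in which the jaws open and shut (so a half turn about z gives the same grasp; the last joint's range is limited). The gripper opens to 94 mm and grips with 3 to 60 N. Pads are 16 mm wide; open, the fingers measure 119 mm over their backs; the gripper's body (75 mm by 177 mm) begins 78 mm behind the grasp point.
Start: joints at [-1.31, 0.426, 0.074, 1.606, -0.034, 1.111, -0.067], TCP at [0.27, 0.619, 0.213] pointing down, gripper open.
Joint ranges: [-2.85, 2.85], [-0.5, 2.14], [-1.23, 1.37], [0.21, 2.46], [-1.02, 4.16], [0.16, 2.05], [-2.73, 2.73]. Speed limits (rad/s): [1.89, 1.89, 2.39, 2.39, 3.01, 3.01, 3.01].

### API

Orientations are given as a unit quaternion [x, y, z, w].
In Python, from cell import robot, eyes, workorder, spotter gives the robot as it stands.
- The arm moves only by the tool step_arm, never from a script. Its argument "moves" is a list of rows, each a list of 7 numbers: the opening, from 0 (shut) to 1 (fully open), then the shift along the tool's x, y, z in mm, then the turn, a rotation vector about the tool's x, y, z in degrees. In form: [[grip, x, y, z, ax, ay, az], ...]. A call has 1 to 12 rows; each row is the pose to reach, as a shift and turn from the pose commanded when the call began, along the tool's axes at that moment; what a row does not reach only later rows make up. A row lasts 1/8 s, in which the tool goes at most 62.5 mm and 10.7 degrees, less where a joint would pass 70% of its speed; a pose out of reach is approached as far as the arm can. A call with a gripper value outside its range is refused whole. The fingers move at their own pace and stop on an object; "grip_force" is the grip in N (left out, the last holds). Time passes only in rows, so rows that repeat a pose let the fingers close. It gives the time, the measured TCP pose, the force and the opening at its end, in the units of the state.
- robot.sense(): the state, without advancing time (a new reading comes with each control period).
- eyes.get_image(name): name is "scene" or "top"; returns a dict with "frame" (420x560x3 uint8, red, green, blue), "K" (3x3 intrinsics, pixels), "xyz" and "orientation" of the camera in the world. Camera axes: x right, y up, looking along -z (the intrinsics and any distortion apply to the point x, -y, -z); pixel columns grow to the right and rows downward; lengths in m; the calibration is good to about 2 mm. A picture is of the moment at which its call begins. There is no depth.
- workorder.job_done(): hands the job in, once; it reports no verdict.
Trained networks look in a picture, given as the dict that the camera call returned (one of the last four; its "shot" number tells which), for a name from the list of things; names that differ only in an ending like _2 or _b are one class to them, and where a whole thing is asked for, a point or a joint stands for the part that bears it (a point fixed in the world has none). Each returns a list of dicts, best first, with "conf" (0 to 1); they miss things now and then, are a little off and sometimes report something else, mostly with a low value. They report only what shows in the picture. A call takes as long as a camera call. They do not tell look-alikes from the thing itself.
- spotter.look_for(label, picture): "xy" ([column, row] as shares, 0 to 1, of the picture: columns of its width, rows of its height, amid what is visible of it).
- spotter.landmark_of(label, picture): "xy" ([column, row] as shares, 0 to 1, of the picture: columns of its width, rows of its height: a listed point, or the origin of a listed thing).
The state is a dict: "time_s": time; "qpos": joint angles; "qvel": joint speeds; "joint_efforts": joint torques, N m; "eef_pos": TCP position; "tool_rot": TCP orientation; "ft_force": force on the tool from outside, world axes, zero at the start; "ft_torque": the same for the moment, N m; "width": opening from 0.0 (shut) to 1.0 (fully open).
Only numpy, scipy, OpenCV 4.12 (cv2) and the standard library are available. Lean on these libraries where they do the work, as an engineer would, in place of code of your own. Each camera call takes 0.05 s, during which the arm holds its last target.

## Working session

There is one attempt and no reset: what is moved stays moved. The work goes in short steps, Python scripts to look and compute and a tool call to move; the robot and the scene stay as the last step left them, time stands still between calls to the robot, and variables do not carry over. Pictures are saved under pics/ and viewed, and the job is handed in when it is done.

Besides the shell and the picture viewer there is one more tool, called after "Request:" as name([rows], argument=value, ...), one row to a line, values as JSON. step_arm: Moves the arm, as the interface text tells. Its arguments: {"type":"object","properties":{"moves":{"type":"array"},"grip_force":{"type":"number"}},"required":["moves"]}

```bash
ls; mkdir -p pics; python3 - <<'E'
from cell import robot, eyes, workorder, spotter
import cv2,numpy as np
s=robot.sense();print(s)
for n in ("top","scene"):
    p=eyes.get_image(n);cv2.imwrite(f"pics/{n}0.png",p["frame"][:,:,::-1])
    print(n,p["K"],p["xyz"],p["orientation"],[k for k in p])
    for l in ("lid1","tray","jar"):
        print(l,spotter.landmark_of(l,p))
E
```

```text
pics
{'time_s': 0.0, 'qpos': array([-1.3094984 ,  0.42671979,  0.0738525 ,  1.60660592, -0.03413965,
        1.11075637, -0.06710224]), 'qvel': array([-1.16022481e-03, -5.47825352e-04,  4.76642146e-04, -4.67655659e-04,
       -3.48110281e-04,  5.36832486e-05, -3.21535413e-04]), 'joint_efforts': array([ 7.18109786e-04, -9.35806561e+01,  3.66672233e+00, -4.54200804e+01,
       -4.89037496e-02,  2.01839948e-02,  1.36384560e-04]), 'eef_pos': array([0.26940604, 0.61845444, 0.21278425]), 'tool_rot': array([ 2.03983642e-01,  9.78974104e-01, -6.07258243e-04, -9.81240903e-05]), 'ft_force': array([ 0.36539292,  0.21526743, -0.23097378]), 'ft_torque': array([-0.05432156,  0.03617269, -0.03889374]), 'width': 1.000838792300474}
top [[413.8768753    0.         277.17681416]
 [  0.         413.8768753  210.30583989]
 [  0.           0.           1.        ]] [ 0.32992028 -0.04097238  1.23849873] [ 0.05946111 -0.04839144 -0.69507581  0.71483723] ['frame', 'K', 'xyz', 'orientation', 'shot']
lid1 [{'xy': [0.7202, 0.6693], 'conf': 0.97}, {'xy': [0.615, 0.6771], 'conf': 0.95}, {'xy': [0.2627, 0.4238], 'conf': 0.94}, {'xy': [0.423, 0.4748], 'conf': 0.7}, {'xy': [0.6193, 0.5143], 'conf': 0.68}]
tray [{'xy': [0.4802, 0.5021], 'conf': 0.62}]
jar [{'xy': [0.4913, 0.4779], 'conf': 0.58}, {'xy': [0.5616, 0.419], 'conf': 0.53}]
scene [[496.64431311   0.         272.26083189]
 [  0.         496.64431311 217.50259777]
 [  0.           0.           1.        ]] [1.24292733 0.27863731 1.01338488] [0.19543991 0.29124297 0.78116143 0.51649549] ['frame', 'K', 'xyz', 'orientation', 'shot']
lid1 [{'xy': [0.4409, 0.5081], 'conf': 0.95}, {'xy': [0.5575, 0.5821], 'conf': 0.87}, {'xy': [0.3711, 0.4657], 'conf': 0.87}, {'xy': [0.3214, 0.3781], 'conf': 0.84}, {'xy': [0.6398, 0.6195], 'conf': 0.76}, {'xy': [0.7589, 0.7931], 'conf': 0.64}, {'xy': [0.4334, 0.4043], 'conf': 0.55}]
tray []
jar [{'xy': [0.4875, 0.5964], 'conf': 0.96}]
```

View pics/top0.png

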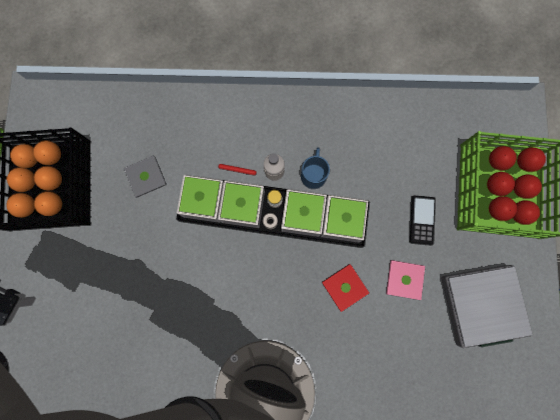

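View pics/scene0.png

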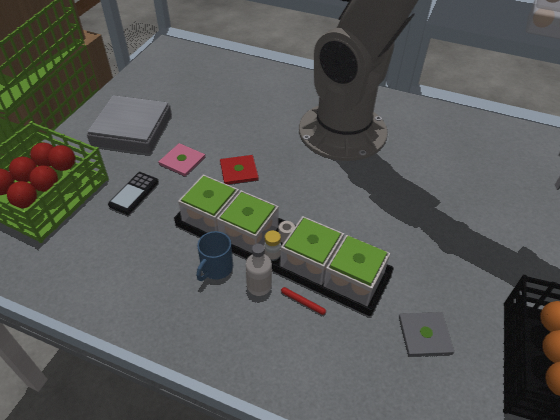

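Top view: the four lids are at about (199,196), (241,202), (304,211) and (347,217), with lid1 on the left. In the scene view they run from (359,258) for lid1 to (208,195) for lid4. Next I'll triangulate them.

```bash
cat > h.py <<'E'
import cv2,numpy as np
from scipy.spatial.transform import Rotation as R
from scipy.optimize import least_squares
seeds={"top":[(199,196),(241,202),(304,211),(347,217)],"scene":[(359,258),(313,239),(248,211),(208,194)]}
def P(p):
    M=R.from_quat(p["orientation"]).as_matrix()@np.diag([1,-1,-1]); return p["K"]@np.hstack([M.T,-M.T@np.array(p["xyz"])[:,None]])
def quads(p,name):
    hsv=cv2.cvtColor(p["frame"],cv2.COLOR_RGB2HSV)
    m=cv2.inRange(hsv,(30,90,60),(60,255,255))
    m=cv2.morphologyEx(m,cv2.MORPH_OPEN,np.ones((3,3)))
    out=[];cs,_=cv2.findContours(m,cv2.RETR_EXTERNAL,cv2.CHAIN_APPROX_NONE)
    for s in seeds[name]:
        c=[c for c in cs if cv2.pointPolygonTest(c,s,False)>=0]
        if not c: out.append(None);continue
        c=max(c,key=cv2.contourArea)
        out.append(c)
    return out
E
python3 - <<'E'
from h import *
from cell import robot, eyes, spotter
ps={n:eyes.get_image(n) for n in("top","scene")}
Ps={n:P(ps[n]) for n in ps}; C={n:[ cv2.minAreaRect(c)[0] if 0 else None for c in []] for n in ps}
D={}
for n in ps:
    q=quads(ps[n],n); g=[]
    for c in q:
        if c is None: g.append(None);print(n,None);continue
        m=cv2.moments(c);ce=(m['m10']/m['m00'],m['m01']/m['m00']);g.append(ce);print(n,np.round(ce,1),cv2.contourArea(c))
    D[n]=g
    print(n,[(np.round(np.array(d["xy"])*[560,420],1),d["conf"]) for d in spotter.landmark_of("lid1",ps[n])])
X=[]
for i in range(4):
    x=cv2.triangulatePoints(Ps["top"],Ps["scene"],np.array(D["top"][i]),np.array(D["scene"][i]));x=(x[:3]/x[3]).ravel();X.append(x);print(np.round(x,4))
X=np.array(X)
d=X[0]-X[3];print("yaw",np.arctan2(-d[0],d[1]),np.linalg.norm(d),X.mean(0),[np.linalg.norm(X[i]-X[i+1]) for i in range(3)])
E
```

```text
top [199. 196.] 1157.5
top [240.2 202.2] 1161.5
top [304.  210.9] 1178.5
top [345.9 217. ] 1195.5
top [(array([145.2, 174.9]), 0.93), (array([303.4, 210.1]), 0.9), (array([403.2, 281.4]), 0.81), (array([346.8, 287. ]), 0.69), (array([237.8, 199.1]), 0.64), (array([198.4, 193.2]), 0.58), (array([345.7, 215.3]), 0.58)]
scene [358.1 260. ] 1572.5
scene [312.2 240.3] 1385.0
scene [247.3 212.3] 1205.5
scene [208.  195.2] 1103.5
scene [(array([423.1, 334.6]), 0.97), (array([238.4, 170.4]), 0.89), (array([179.7, 160. ]), 0.86), (array([207.1, 196.9]), 0.79), (array([357.5, 261.4]), 0.75), (array([245.7, 217.9]), 0.67), (array([310.7, 241.1]), 0.66)]
[0.5417 0.2011 0.0899]
[0.5275 0.0839 0.0879]
[ 0.5071 -0.0959  0.0875]
[ 0.4931 -0.2136  0.0873]
yaw -0.11651256612967646 0.4175250040731137 [ 0.51733704 -0.00615179  0.08814051] [np.float64(0.11804883515077501), np.float64(0.18098442637996537), np.float64(0.11850366508440549)]
```

```bash
cat > g.py <<'E'
import numpy as np,sys
from scipy.spatial.transform import Rotation as R
from cell import robot
L=np.array([[.5417,.2011],[.5275,.0839],[.5071,-.0959],[.4931,-.2136]])
tx=np.array([.9932,-.1163]);ty=np.array([.1163,.9932])
def go(i,dx,dy,z):
    s=robot.sense();T=R.from_quat(s["tool_rot"])
    p=np.r_[L[i-1]+dx*tx+dy*ty,z]
    G=R.from_matrix(np.c_[np.r_[-tx,0],np.r_[ty,0],[0,0,-1]])
    print("t",s["time_s"],"eef",np.round(s["eef_pos"],4),"F",np.round(s["ft_force"],2),"w",s["width"])
    print("shift mm",np.round(T.inv().apply(p-s["eef_pos"])*1000,1),"turn",np.round(np.degrees((T.inv()*G).as_rotvec()),2))
if __name__=="__main__": go(int(sys.argv[1]),*map(float,sys.argv[2:]))
E
python3 g.py 1 -.038 0 .213; python3 g.py 1 -.038 0 .118
```

```text
t 0.6 eef [0.2696 0.6188 0.2135] F [-0.94  0.28  0.25] w 1.002439995922575
shift mm [-379.9 -285.3    0.5] turn [ -0.    -0.   -16.86]
t 0.6 eef [0.2696 0.6188 0.2135] F [-0.94  0.28  0.25] w 1.002439995922575
shift mm [-380.  -285.3   95.5] turn [ -0.    -0.   -16.86]
```

Request:
step_arm([
  [0,-48,-36,0,0,0,-4],
  [0,-95,-71,0,0,0,-8],
  [0,-143,-107,0,0,0,-12],
  [0,-190,-143,0,0,0,-16.9],
  [0,-238,-178,0,0,0,-16.9],
  [0,-285,-214,0,0,0,-16.9],
  [0,-333,-250,0,0,0,-16.9],
  [0,-380,-285,0,0,0,-16.9],
  [0,-380,-285,40,0,0,-16.9],
  [0,-380,-285,80,0,0,-16.9],
  [0,-380,-285,90,0,0,-16.9],
  [0,-380,-285,90,0,0,-16.9],
], grip_force=20)

```text
time_s: 2.1
eef_pos: [0.5042, 0.2059, 0.1238]
tool_rot: [0.058, 0.998, -0.0, -0.0]
ft_force: [0.4, -0.9, 0.6]
width: 0.011
```

```bash
python3 g.py 1 -.038 0 .110; python3 - <<'E'
from cell import eyes
import cv2
for n in("scene","top"):
    cv2.imwrite(f"pics/{n}1.png",eyes.get_image(n)["frame"][:,:,::-1])
E
```

```text
t 2.1 eef [0.5042 0.2059 0.1238] F [ 0.43 -0.86  0.55] w 0.010980138559402376
shift mm [ 0.2 -0.4 13.8] turn [-0.02 -0.01  0.05]
```

View pics/scene1.png

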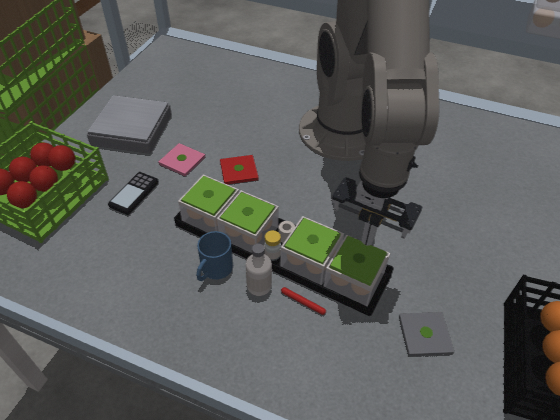

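Request:
step_arm([
  [0,0,0,8,0,0,0],
  [0,0,0,14,0,0,0],
  [0,0,0,16,0,0,0],
  [0,0,0,16,0,0,0],
])

```text
time_s: 2.7
eef_pos: [0.504, 0.2057, 0.1073]
tool_rot: [0.058, 0.998, -0.0, -0.0]
ft_force: [0.4, -1.2, -0.1]
width: 0.005
```

The picture shows the closed fingers just above lid1's near edge, around (365,220). The tips are now at about z = 0.099, so I'll creep down from here.

Request:
step_arm([
  [0,0,0,1,0,0,0],
  [0,0,0,2,0,0,0],
  [0,0,0,2,0,0,0],
])

```text
time_s: 3.08
eef_pos: [0.5041, 0.2057, 0.1055]
tool_rot: [0.058, 0.998, -0.0, -0.0]
ft_force: [0.2, 0.2, 1.4]
width: 0.004
```

Request:
step_arm([
  [0,0,0,1,0,0,0],
  [0,0,0,1,0,0,0],
])

```text
time_s: 3.32
eef_pos: [0.5041, 0.2057, 0.1044]
tool_rot: [0.058, 0.998, -0.0, -0.0]
ft_force: [-0.5, 0.4, -0.2]
width: 0.003
```

Request:
step_arm([
  [0,0,0,1,0,0,0],
  [0,0,0,1,0,0,0],
])

```text
time_s: 3.58
eef_pos: [0.5041, 0.2058, 0.1035]
tool_rot: [0.058, 0.998, 0.0, -0.0]
ft_force: [-0.8, 0.9, 2.7]
width: 0.006
```

Request:
step_arm([
  [0,0,0,1,0,0,0],
  [0,0,0,1,0,0,0],
])

```text
time_s: 3.82
eef_pos: [0.5043, 0.2058, 0.1031]
tool_rot: [0.058, 0.998, 0.0, 0.0]
ft_force: [-4.9, -2.0, 13.4]
width: 0.004
```

Request:
step_arm([
  [0,0,0,0.5,0,0,0],
  [0,0,0,0.5,0,0,0],
])

```text
time_s: 4.08
eef_pos: [0.5044, 0.2058, 0.1028]
tool_rot: [0.058, 0.998, 0.0, 0.0]
ft_force: [-5.8, -2.3, 17.7]
width: 0.003
```

Lid1 is firm: 18 N with no give, surface at TCP z ≈ 0.1033. On to lid2.

```bash
python3 g.py 2 -.038 0 .110
```

```text
t 4.075 eef [0.5044 0.2058 0.1028] F [-5.76 -2.27 17.74] w 0.0029211727831600044
shift mm [   0.9 -118.4   -7.2] turn [0.03 0.02 0.03]
```

Request:
step_arm([
  [0,0,0,-15,0,0,0],
  [0,0,0,-20,0,0,0],
  [0,0.5,-50,-20,0,0,0],
  [0,0.5,-100,-20,0,0,0],
  [0,0.5,-118,-20,0,0,0],
  [0,0.5,-118,-10,0,0,0],
  [0,0.5,-118,-6,0,0,0],
  [0,0.5,-118,-6,0,0,0],
])

```text
time_s: 5.08
eef_pos: [0.4898, 0.0898, 0.1073]
tool_rot: [0.057, 0.998, -0.0, -0.001]
ft_force: [0.2, 0.9, 0.7]
width: 0.007
```

Request:
step_arm([
  [0,0,0,1,0,0,0],
  [0,0,0,1,0,0,0],
])

```text
time_s: 5.32
eef_pos: [0.49, 0.089, 0.107]
tool_rot: [0.058, 0.998, -0.0, -0.0]
ft_force: [-0.4, 0.0, -0.5]
width: 0.003
```

Request:
step_arm([
  [0,0,0,1,0,0,0],
  [0,0,0,1,0,0,0],
])

```text
time_s: 5.58
eef_pos: [0.4899, 0.0886, 0.106]
tool_rot: [0.058, 0.998, -0.0, -0.0]
ft_force: [-0.6, 0.2, -0.1]
width: 0.003
```

Request:
step_arm([
  [0,0,0,1,0,0,0],
  [0,0,0,1,0,0,0],
])

```text
time_s: 5.82
eef_pos: [0.4899, 0.0886, 0.1049]
tool_rot: [0.058, 0.998, -0.0, -0.0]
ft_force: [0.0, -0.4, -0.3]
width: 0.001
```

Request:
step_arm([
  [0,0,0,1,0,0,0],
  [0,0,0,1,0,0,0],
])

```text
time_s: 6.08
eef_pos: [0.4899, 0.0886, 0.1039]
tool_rot: [0.058, 0.998, -0.0, -0.0]
ft_force: [0.1, -0.1, 0.7]
width: 0.004
```

Request:
step_arm([
  [0,0,0,1,0,0,0],
  [0,0,0,1,0,0,0],
])

```text
time_s: 6.32
eef_pos: [0.4899, 0.0886, 0.1029]
tool_rot: [0.058, 0.998, -0.0, -0.0]
ft_force: [-0.4, -0.5, 0.4]
width: 0.004
```

Request:
step_arm([
  [0,0,0,0.7,0,0,0],
  [0,0,0,0.7,0,0,0],
])

```text
time_s: 6.58
eef_pos: [0.49, 0.0886, 0.1026]
tool_rot: [0.058, 0.998, 0.0, 0.0]
ft_force: [-2.7, -0.1, 7.0]
width: 0.004
```

Low-force tipping could go unnoticed in the force noise, so I'll check with pictures while lid2 is pressed.

```bash
python3 - <<'E'
from cell import eyes
import cv2,numpy as np
p=eyes.get_image("scene")["frame"][:,:,::-1];cv2.imwrite("pics/scene2.png",p)
a=cv2.imread("pics/scene0.png")
f=lambda x:cv2.resize(x[190:310,180:400],None,fx=3.6,fy=2.4*1.0,interpolation=cv2.INTER_CUBIC)
cv2.imwrite("pics/cmp2.png",np.vstack([f(a),f(p)]))
E
```

```text
(no output)
```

View pics/cmp2.png

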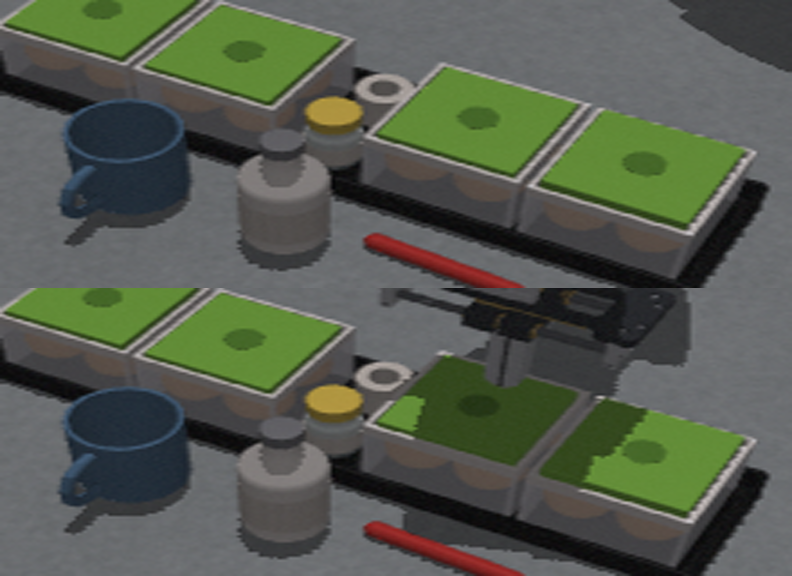

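```bash
python3 - <<'E'
import cv2,numpy as np
a=cv2.imread("pics/scene0.png");p=cv2.imread("pics/scene2.png")
a=cv2.convertScaleAbs(a,alpha=1.3)
w=lambda x,c,r:cv2.resize(x[r:r+60,c:c+80],(400,300),interpolation=cv2.INTER_NEAREST)
cv2.imwrite("pics/z.png",np.vstack([np.hstack([w(a,318,230),w(a,273,212)]),np.hstack([w(a,208,187),w(a,168,168)])]))
E
```

```text
(no output)
```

View pics/z.png

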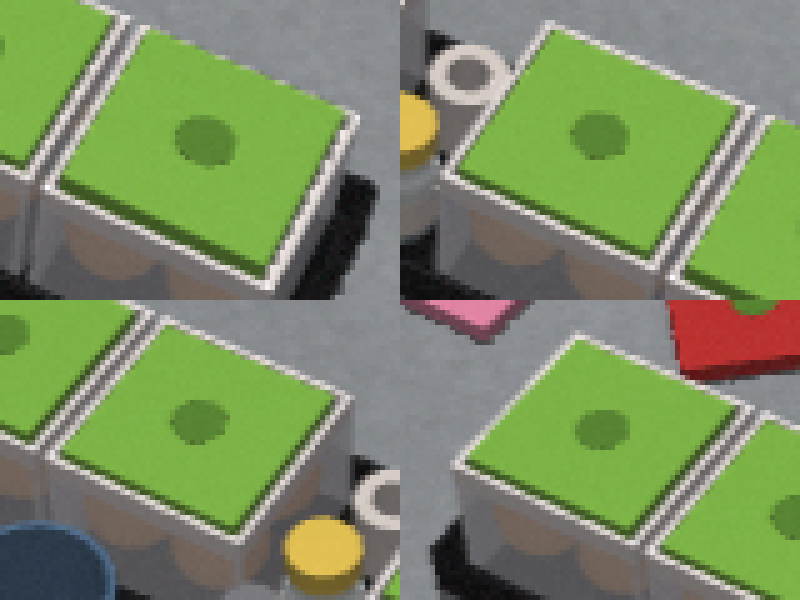

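In the zoom of the start picture, lid1 (top left) stands higher above its rim than the others: its far rim is hidden. Lid2 did not tip. My first lid1 press may have started in contact, so I'll repeat it from higher up and take pictures.

Request:
step_arm([
  [0,0,0,-15,0,0,0],
  [0,0,0,-20,0,0,0],
  [0,-0.5,50,-20,0,0,0],
  [0,-0.5,100,-20,0,0,0],
  [0,-0.5,118,-20,0,0,0],
  [0,-0.5,118,-14,0,0,0],
  [0,-0.5,118,-10,0,0,0],
  [0,-0.5,118,-10,0,0,0],
])

```text
time_s: 7.62
eef_pos: [0.504, 0.2042, 0.1119]
tool_rot: [0.059, 0.998, -0.0, -0.0]
ft_force: [-0.5, 0.2, -0.5]
width: 0.004
```

```bash
python3 - <<'E'
from cell import eyes
import cv2
cv2.imwrite("pics/scene3.png",eyes.get_image("scene")["frame"][:,:,::-1])
E
python3 g.py 1 -.038 0 .107
```

```text
t 7.675 eef [0.5041 0.2045 0.1122] F [-0.23  0.34 -1.54] w 0.00331858660228764
shift mm [0.3 1.  5.2] turn [-0.03 -0.02 -0.06]
```

Request:
step_arm([
  [0,0,0,2,0,0,0],
  [0,0,0,4,0,0,0],
  [0,0,0,6,0,0,0],
  [0,0,0,8,0,0,0],
  [0,0,0,8,0,0,0],
])

```text
time_s: 8.3
eef_pos: [0.504, 0.2058, 0.1041]
tool_rot: [0.058, 0.998, -0.0, -0.0]
ft_force: [-0.2, 0.1, 0.3]
width: 0.007
```

```bash
python3 - <<'E'
from cell import eyes
import cv2,numpy as np
p=eyes.get_image("scene")["frame"][:,:,::-1]
cv2.imwrite("pics/scene4.png",p)
a=cv2.imread("pics/scene3.png")
w=lambda x,c,r:cv2.convertScaleAbs(cv2.resize(x[r:r+75,c:c+75],(400,400),interpolation=cv2.INTER_NEAREST),alpha=1.6)
cv2.imwrite("pics/cmp4.png",np.hstack([w(a,320,225),w(p,320,225)]))
E
python3 g.py 1 -.038 0 .107
```

```text
t 8.35 eef [0.5041 0.2058 0.1042] F [ 0.44  0.5  -0.19] w 0.0024160600174997168
shift mm [ 0.1 -0.3 -2.8] turn [-0.   -0.    0.05]
```

View pics/cmp4.png

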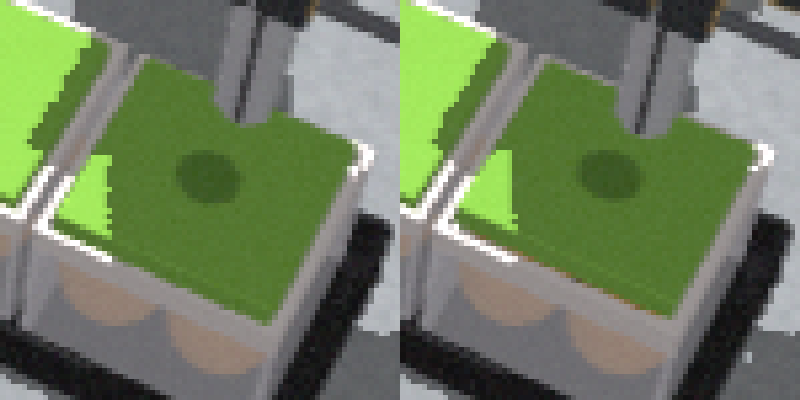

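Confirmed. With the near edge pressed to z ≈ 0.104 at under 1 N, lid1's front edge lifts and a gap shows beneath it, so lid1 rocks. I'll lift off and refine its middle using the disc.

Request:
step_arm([
  [0,0,0,-10,0,0,0],
  [0,0,0,-26,0,0,0],
  [0,0,0,-26,0,0,0],
])

```text
time_s: 8.72
eef_pos: [0.505, 0.2062, 0.1321]
tool_rot: [0.058, 0.998, 0.001, 0.001]
ft_force: [0.1, 0.5, 0.3]
width: 0.004
```

```bash
python3 - <<'E'
from h import *
from cell import eyes
for n,f in (("top","pics/top0.png"),("scene","pics/scene0.png"),("scene","live")):
    p=eyes.get_image(n)
    if f!="live": p["frame"]=cv2.imread(f)[:,:,::-1].copy()
    else: cv2.imwrite("pics/scene5.png",p["frame"][:,:,::-1])
    PP=P(p); fr=p["frame"].astype(float)[:,:,1]
    cx,cy=seeds[n][0]; r=14 if n=="scene" else 9
    sub=fr[cy-r:cy+r+1,cx-r:cx+r+1]; yy,xx=np.mgrid[cy-r:cy+r+1,cx-r:cx+r+1]
    u8=sub.astype(np.uint8); t,m=cv2.threshold(u8,0,1,cv2.THRESH_BINARY_INV+cv2.THRESH_OTSU)
    k,lab,st,ce=cv2.connectedComponentsWithStats(m)
    j=1+np.argmin(np.hypot(*(ce[1:]-r).T)); px=ce[j]+[cx-r,cy-r]
    H=np.c_[PP[:,0],PP[:,1],PP[:,2]*.099+PP[:,3]]
    w=np.linalg.solve(H,np.r_[px,1]);print(n,f,px,st[j],w[:2]/w[2])
E
python3 g.py 1 0 0 .115
```

```text
top pics/top0.png [198.98701299 195.58441558] [ 5  4 10 10 77] [0.54089533 0.20024183]
scene pics/scene0.png [358.68 257.75] [  8   9  12  11 100] [0.54229844 0.20056488]
scene live [358.56701031 257.77319588] [ 8  9 12 10 97] [0.54246331 0.20034615]
t 8.875 eef [0.504  0.2058 0.1303] F [ 0.58 -0.19  0.19] w 0.003772162359105713
shift mm [-37.9  -0.3  15.3] turn [0.01 0.01 0.04]
```

Request:
step_arm([
  [0,-20,-0.5,0,0,0,0],
  [0,-38,-1,0,0,0,0],
  [0,-38,-1,10,0,0,0],
  [0,-38,-1,20,0,0,0],
  [0,-38,-1,20,0,0,0],
  [0,-38,-1,20,0,0,0],
])

```text
time_s: 9.62
eef_pos: [0.5414, 0.2005, 0.1103]
tool_rot: [0.058, 0.998, -0.0, -0.0]
ft_force: [0.5, 0.1, -0.4]
width: 0.006
```

Request:
step_arm([
  [0,0,0,2,0,0,0],
  [0,0,0,3,0,0,0],
  [0,0,0,4,0,0,0],
  [0,0,0,4,0,0,0],
])

```text
time_s: 10.12
eef_pos: [0.5417, 0.2004, 0.1062]
tool_rot: [0.058, 0.998, -0.0, -0.0]
ft_force: [-0.1, 0.5, -0.4]
width: 0.005
```

Request:
step_arm([
  [0,0,0,0.5,0,0,0],
  [0,0,0,1,0,0,0],
  [0,0,0,1,0,0,0],
])

```text
time_s: 10.5
eef_pos: [0.5419, 0.2004, 0.1057]
tool_rot: [0.058, 0.998, 0.0, 0.0]
ft_force: [-1.5, -1.4, 6.1]
width: 0.003
```

Request:
step_arm([
  [0,0,0,0.5,0,0,0],
  [0,0,0,1,0,0,0],
  [0,0,0,1.5,0,0,0],
  [0,0,0,2,0,0,0],
  [0,0,0,2,0,0,0],
])

```text
time_s: 11.12
eef_pos: [0.5419, 0.2004, 0.1038]
tool_rot: [0.058, 0.998, 0.0, 0.0]
ft_force: [-2.3, -1.2, 9.6]
width: 0.007
```

Request:
step_arm([
  [0,0,0,0.5,0,0,0],
  [0,0,0,1,0,0,0],
  [0,0,0,1.5,0,0,0],
  [0,0,0,1.5,0,0,0],
])

```text
time_s: 11.62
eef_pos: [0.5419, 0.2004, 0.1023]
tool_rot: [0.058, 0.998, 0.0, 0.0]
ft_force: [-4.0, -1.4, 9.3]
width: 0.005
```

It's going down with the catch at about 10–12 N, so I'll continue until it bottoms out.

Request:
step_arm([
  [0,0,0,0.5,0,0,0],
  [0,0,0,1,0,0,0],
  [0,0,0,1,0,0,0],
])

```text
time_s: 12.0
eef_pos: [0.5418, 0.2004, 0.1013]
tool_rot: [0.058, 0.998, 0.0, 0.0]
ft_force: [-2.6, -1.4, 10.7]
width: 0.003
```

Request:
step_arm([
  [0,0,0,0.5,0,0,0],
  [0,0,0,0.7,0,0,0],
  [0,0,0,0.7,0,0,0],
])

```text
time_s: 12.38
eef_pos: [0.5419, 0.2004, 0.1012]
tool_rot: [0.058, 0.998, 0.0, 0.0]
ft_force: [-6.1, -1.8, 19.7]
width: 0.003
```

Request:
step_arm([
  [0,0,0,0.3,0,0,0],
  [0,0,0,0.3,0,0,0],
  [0,0,0,0.3,0,0,0],
])

```text
time_s: 12.75
eef_pos: [0.5419, 0.2004, 0.1012]
tool_rot: [0.058, 0.998, 0.0, 0.0]
ft_force: [-8.3, -3.8, 24.5]
width: 0.004
```

Request:
step_arm([
  [0,0,0,-5,0,0,0],
  [0,0,0,-22,0,0,0],
  [0,20,0,-22,0,0,0],
  [0,38,0,-22,0,0,0],
  [0,38,0,-10,0,0,0],
  [0,38,0,-4,0,0,0],
  [0,38,0,-4,0,0,0],
])

```text
time_s: 13.62
eef_pos: [0.5041, 0.2044, 0.103]
tool_rot: [0.058, 0.998, -0.0, -0.0]
ft_force: [0.9, 0.1, -0.1]
width: 0.005
```

Request:
step_arm([
  [0,0,0,0.5,0,0,0],
  [0,0,0,1,0,0,0],
  [0,0,0,1,0,0,0],
])

```text
time_s: 14.0
eef_pos: [0.5041, 0.2047, 0.1028]
tool_rot: [0.058, 0.998, 0.0, 0.0]
ft_force: [-0.4, 0.0, 0.2]
width: 0.001
```

Request:
step_arm([
  [0,0,0,0.5,0,0,0],
  [0,0,0,1,0,0,0],
  [0,0,0,1,0,0,0],
])

```text
time_s: 14.38
eef_pos: [0.5039, 0.2048, 0.1017]
tool_rot: [0.058, 0.998, -0.0, -0.0]
ft_force: [0.5, -0.2, 0.1]
width: 0.004
```

Request:
step_arm([
  [0,0,0,0.5,0,0,0],
  [0,0,0,0.9,0,0,0],
  [0,0,0,0.9,0,0,0],
])

```text
time_s: 14.75
eef_pos: [0.5041, 0.2048, 0.1013]
tool_rot: [0.058, 0.998, 0.0, 0.0]
ft_force: [-2.6, -1.0, 7.8]
width: 0.008
```

The edge is now firm at 0.1013, the same height as the middle. Now I'll take the hand away.

Request:
step_arm([
  [0,0,0,-10,0,0,0],
  [0,0,0,-50,0,0,0],
  [0,0,0,-100,0,0,0],
  [0,0,50,-110,0,0,0],
  [0,0,100,-110,0,0,0],
  [0,0,150,-110,0,0,0],
  [0,0,200,-110,0,0,0],
  [0,0,200,-110,0,0,0],
  [0,0,200,-110,0,0,0],
])

```text
time_s: 15.88
eef_pos: [0.5272, 0.4029, 0.211]
tool_rot: [0.058, 0.998, -0.0, 0.0]
ft_force: [-0.4, -0.1, 0.3]
width: 0.004
```

```bash
python3 - <<'E'
from cell import eyes
import cv2,numpy as np
p=eyes.get_image("scene")["frame"][:,:,::-1]
cv2.imwrite("pics/scene6.png",p)
a=cv2.imread("pics/scene0.png")
w=lambda x,c,r:cv2.convertScaleAbs(cv2.resize(x[r:r+150,c:c+200],(400,300),interpolation=cv2.INTER_NEAREST),alpha=1.3)
v=lambda x,c,r:cv2.convertScaleAbs(cv2.resize(x[r:r+60,c:c+80],(400,300),interpolation=cv2.INTER_NEAREST),alpha=1.3)
cv2.imwrite("pics/cmp6.png",np.vstack([np.hstack([v(a,318,230),v(p,318,230)]),np.hstack([w(a,160,160),w(p,160,160)])]))
E
```

```text
(no output)
```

View pics/cmp6.png

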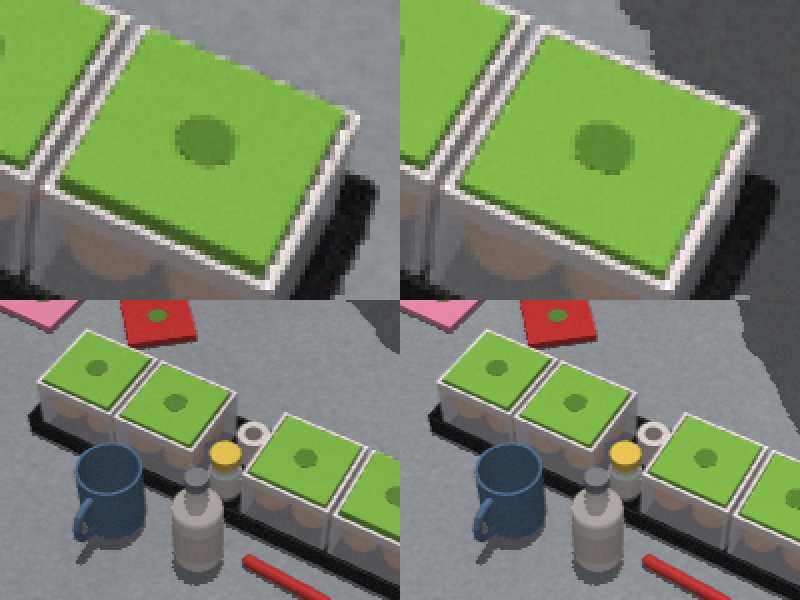

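Lid1 now sits low in its rim, with the rim visible all round like the others. Everything else looks unmoved.

```bash
python3 -c "
from cell import workorder
print(workorder.job_done())"
```

```text
the job is handed in; nothing more can be done
None
```

Lid1 (tray y = +208 mm) was the one not home. I pressed it down in its middle until it was fully home, took the hand away and handed the job in at about 16 s.

- **Finding it:** My first edge press on lid1 looked firm, at up to about 18 N. It had probably already tipped without showing in the force noise. The start picture showed lid1 standing higher above its rim than the others. A second edge press, with pictures, showed it tipping at under 1 N. I pressed lid2's edge (about 7 N) and it did not tip in the picture. I did not press lid3 or lid4, because the rocking lid was already found.
- **Pressing it home:** Lid1 went down about 4.7 mm with the catch at roughly 10 N measured. It then stopped firmly, and I held it at about 24 N.
- **Last checks:** The lid's edge is now firm (7.8 N) at the same height as its middle. The last picture shows the rim all round lid1, as on the others, and no visible change in the other things near the tray. The wrist force then read about zero, with the hand clear of the tray. No check failed at the end.

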